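# Dock the charger on its bench slide

## Robot

A 6-joint arm with a two-finger parallel gripper is mounted at the origin on the work surface. World frame = base frame: x ahead of the robot, y to its left, z up, the work surface at z = 0. Lengths are in m, angles in degrees, forces in N, time in s.
With the tool pointing down it reaches from about 0.4 to 0.825 m from the base axis. Payload 7 kg.
Tool frame: the origin (TCP) lies midway between the tips of the shut fingers; the grasp point (between the pads) lies 19 mm behind it; z points along the fingers, y is the line along which they close (so a half turn about z gives the same grasp; the last joint's range is limited). The gripper opens to 88 mm and grips with 3 to 60 N. Pads are 19 mm wide; open, the fingers measure 130 mm over their backs; the gripper's body (78 mm by 193 mm) begins 47 mm behind the grasp point.
Start: joints at [-56.832, 20.546, 0.682, 0, -70.136, -16.507], TCP at [0.194, -0.647, 0.227] pointing down, gripper open.
Joint ranges: [-176.03, 176.03], [-82.01, 121.73], [-58.28, 71.71], [-173.87, 95.51], [-174.79, -0.11], [-173.66, 173.66]. Speed limits (degrees/s): [136.94, 136.94, 172.46, 180, 180, 180].

## Interface

Orientations are given as a 3x3 rotation matrix whose columns are the frame's x, y, z axes.
In Python, from rig import robot gives the robot as it stands. Calls block until the motion is done:
- robot.goto(position, orientation): joint-space move of the TCP to a pose.
- robot.servo_line(position, ori=None, speed=0.15): straight line of the TCP; ori=None keeps the orientation; speed is the mean speed in m/s.
- robot.movej(angles): joint-space move.
- robot.move_gripper(opening): opening from 0.0 (shut) to 1.0 (fully open); the grip force is fixed at half the most; returns when the fingers have stopped.
- robot.dwell(seconds).
- robot.ik(position, orientation): joint angles nearest the present ones, or None.
- robot.grab_frame(name): name is "scene" or "side" or "wrist"; returns (picture, depth): 400x640x3 uint8, red, green, blue; 400x640 float32, m along the optical axis (not along the pixel's ray), 0 where there is no reading.
- robot.camera_info(name): a dict with "vfov" (degrees; the focal length in pixels is half the picture's height over the tangent of half this angle, whatever the lens; pixels are square), "cx", "cy" (the principal point, pixels), "k1" (the pictures are not rectified: a ray, as slopes to the right and down, at radius r is drawn at 1 + k1 r^2 times it, then the intrinsics apply), "view" (4x4, takes a point from world to camera coordinates); the wrist camera has in their place "T_tool_cam" (4x4, takes a point from camera to tool coordinates, whose origin is the TCP and whose axes are the flange's). Camera axes: x right, y down, z forward; pixel columns grow to the right and rows downward; lengths in m; the calibration is good to about 2 mm. A picture is of the moment at which its call begins: read the wrist's pose just before it. camera_info takes no time and is no camera call.
A pose or a line that the arm cannot do raises robot.Unreachable and nothing moves.
- robot.job_done(): hands the job in; it is judged then, once.
Readings, each from a call of its own:
- robot.read_t(): time.
- robot.read_qpos(): joint angles.
- robot.read_qvel(): joint speeds.
- robot.read_effort(): joint torques, N m.
- robot.read_position(): TCP position.
- robot.read_tcp_rot(): TCP orientation.
- robot.read_force(): force on the tool from outside, world axes, zero at the start.
- robot.read_ft_torque(): the same for the moment, N m.
- robot.read_grip_width(): opening from 0.0 (shut) to 1.0 (fully open).
- robot.read_finger_force(): force on a finger pad.
Only numpy, scipy, OpenCV 4.12 (cv2) and the standard library are available. Lean on these libraries where they do the work, as an engineer would, in place of code of your own. Each camera call takes 0.05 s, during which the arm holds its last target. There are 200 camera calls.

## Task

The chrome adjustable wrench has been left lying across the white-painted slide. First put it flat in the grey tool tray beside the tape measure; then take the black charger off the oak shelf, set its foot on the open run-in of the slide, either way round, and push it along under the lips until the two spring rollers click into the notches of its foot. Leave the blue bumper block, the fuse box, the tape measure and the jar where they are.

Things in the scene. Friction and masses are not known exactly. Their poses are not given: they have to be found in the camera images.
- charger: Matte black charger, 0.3 kg, on the oak shelf. Body 70 (x) x 42 (y) x 55 high, central on a flat foot 80 x 56 x 8; 63 mm high in all; same turned half round. Foot ends taper to 48 wide over the last 10 mm; 12.4 mm wide notch mid-way in each long foot side. Origin: centre of the foot's underside; x goes along the slide (either way), z up.
- dock: Fixed white-painted steel slide 245 x 104 (124 at spring housings) x 20.5 mm high; charger travels along +x. Base plate 6 thick, x=-130..115. Open run-in x=-130..-30, flares (top z=16.5) narrowing 80 to 58 between x=-65 and -30. Then a channel 58.4 wide under two lips (undersides z=16.5) leaving a slot 48 wide. End stop at x=104. Origin on the bench, on the centreline.
- dock_start (a point): Point on the base plate of the run-in (dock x=-82, y=0, z=6 mm) where the charger's origin can be set down with its x axis along the slide, clear of the lips. Axes as dock.
- dock_home (a point): Point (dock x=60, y=0, z=6 mm) where the charger's origin lies when it is home, rollers in its notches; 142 mm along +x from dock_start. Axes as dock. Pushing home takes about 10 N.
- roller_left (a joint): Sprung brass detent roller (16 mm diameter) on the slide's +y side at dock x=60: 0 m = sprung fully inwards (in the notch, or nothing there), about 0.003 = pushed back by the foot's side.
- roller_right (a joint): The same on the -y side.
- wrench: Chrome adjustable wrench, 162 mm long, 0.16 kg, lying flat across the slide on its lips. Its x runs from handle end (x=-90) to jaws (x=+72); handle 18 wide, 11 thick from x=-90 to 10; head about 37 wide, 14 thick. Origin on its underside, 10 mm short of the head, near the centre of mass; z up.
- tray: Fixed open grey steel tool tray 270 (x) x 120 (y) x 30 mm high, walls and floor 4 mm. Origin: centre of its underside. The tape measure stands at its +x end; the rest is free for the wrench, laid along x.
- oak_shelf: Fixed narrow oak shelf 340 (x) x 130 (y) mm, top 40 mm over the bench. Origin: on the bench under its centre. Charger, bumper block and fuse box stand on it in a row along x, about 100 mm apart, in any order. Shelf and tray lie either side of the slide and may be swapped.
- bumper: Blue silicone bumper block 70 (x) x 38 (y) x 36 mm on the shelf; origin centre of underside. Bystander.
- fuse_box: Green plastic flip-top fuse box 68 (x) x 42 (y) x 38 mm on the shelf; origin centre of underside. Bystander.
- tape: Yellow tape measure 56 (x) x 36 (y) x 50 mm standing at the tray's +x end; origin centre of underside. Bystander.
- jar: Small amber glass jar with a steel lid, 66 mm diameter, 85 mm high, on the bench beyond the slide; origin centre of underside. Bystander.
Mind the look-alikes: they are no part of the job. What is meant by the charger is not purple or red, and is the larger of those in its own colour.

How it is judged:
By the outcome, as a careful person would: the job done as asked, in the order asked, and still so for the second after the job is handed in, with the robot touching nothing.
It also fails if it takes over 69 s, if anything falls off the work surface, if the arm or the gripper's body presses on something with over 40 N, if the wrist force passes 120 N, or if a joint passes its speed limit or range.

## Working session

There is one attempt and no reset: what is moved stays moved. The work goes in short steps, each a Python script; the robot and the scene stay as the last script left them, time stands still between calls to the robot, and variables do not carry over. Pictures are saved under pics/ and viewed, at most 10 in all, crops included, and the job is handed in when it is done.

```bash
ls; mkdir -p pics; cat > h.py <<'E'
import numpy as np, cv2
from rig import robot
def save(n,im): cv2.imwrite(f'pics/{n}.png',cv2.cvtColor(im,cv2.COLOR_RGB2BGR))
def cloud(name):
    """picture, depth and HxWx3 world points"""
    ci=robot.camera_info(name)
    if name=='wrist':
        T=np.eye(4);T[:3,:3]=robot.read_tcp_rot();T[:3,3]=robot.read_position();M=T@np.array(ci['T_tool_cam'])
    else: M=np.linalg.inv(np.array(ci['view']))
    im,d=robot.grab_frame(name)
    f=200/np.tan(np.radians(ci['vfov'])/2)
    K=np.array([[f,0,ci['cx']],[0,f,ci['cy']],[0,0,1.]])
    v,u=np.mgrid[0:400,0:640]
    xy=np.stack([(u-ci['cx'])/f,(v-ci['cy'])/f],-1); r=xy.copy()
    for _ in range(15): r=xy/(1+ci['k1']*(r**2).sum(-1,keepdims=True))
    P=np.concatenate([r*d[...,None],d[...,None]],-1)
    W=P@M[:3,:3].T+M[:3,3]; W[d==0]=np.nan
    return im,d,W
E
python3 - <<'E'
from h import *
for n in('scene','side'):
    im,d,W=cloud(n); save(n,im); np.savez(n,im=im,W=W); print(robot.camera_info(n))
print(robot.camera_info('wrist'),robot.read_t())
E
```

```text
pics
{'vfov': 44.64686538578688, 'cx': 326.3572364238973, 'cy': 200.7020934671954, 'k1': -0.12369000670405698, 'view': array([[ 0.71991954,  0.69394495, -0.01250035, -0.30594258],
       [ 0.50951015, -0.54063965, -0.66940882, -0.26069559],
       [-0.47129105,  0.47555143, -0.74278905,  1.72571924],
       [ 0.        ,  0.        ,  0.        ,  1.        ]])}
{'vfov': 56.72578845888769, 'cx': 316.8825132276837, 'cy': 201.93346715883374, 'k1': -0.03582074081748039, 'view': array([[-0.99622211, -0.08423026, -0.02113688,  0.48254175],
       [-0.04058783,  0.66678404, -0.74414492,  0.11057181],
       [ 0.07677325, -0.74047573, -0.66768373,  0.84670716],
       [ 0.        ,  0.        ,  0.        ,  1.        ]])}
{'vfov': 64.75739605006221, 'cx': 317.99393755769137, 'cy': 199.05498507922957, 'k1': -0.053902899696620446, 'T_tool_cam': array([[ 1.13969233e-03, -9.60319533e-01, -2.78899795e-01,
         7.48195957e-02],
       [ 9.99999147e-01,  1.27250462e-03, -2.95158627e-04,
        -3.29567258e-04],
       [ 6.38347872e-04, -2.78899221e-01,  9.60320164e-01,
        -1.58201020e-01],
       [ 0.00000000e+00,  0.00000000e+00,  0.00000000e+00,
         1.00000000e+00]])} 0.1
```

View pics/scene.png

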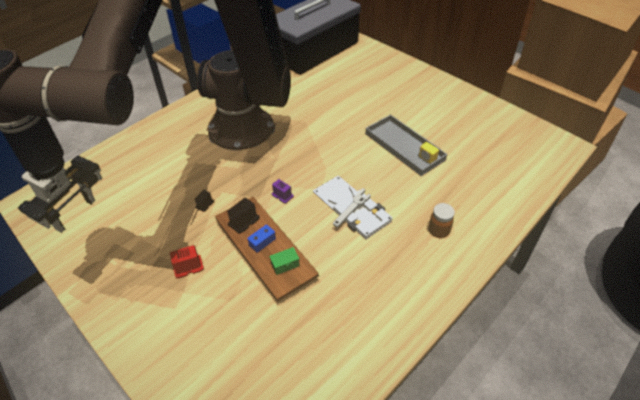

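View pics/side.png

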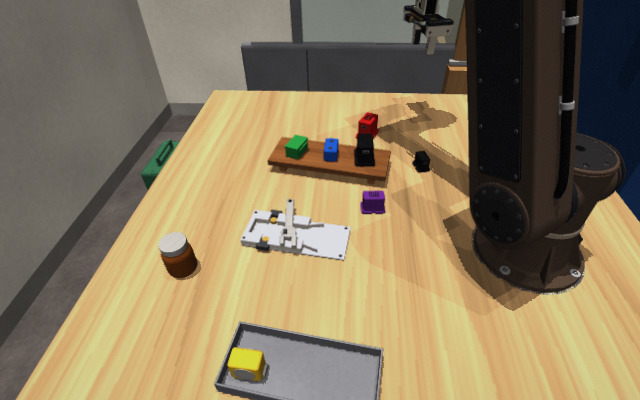

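The scene view shows the charger at (243,213) on the shelf, the wrench on the dock at (350,208), and the tray at (405,145). In the side view they are at (365,152), (290,228) and (300,365). The small black one at (421,161), the purple one and the red one are look-alikes.

```bash
python3 - <<'E'
from h import *
np.set_printoptions(precision=4,suppress=True)
S=np.load('scene.npz')['W'];D=np.load('side.npz')['W']
def m(W,u,v): return np.nanmedian(W[v-1:v+2,u-1:u+2].reshape(-1,3),0)
for n,u,v in [('charger',243,207),('bumper',261,234),('fuse',285,257),('tape',428,150),('wr a',337,225),('wr b',361,197),('dock runin',328,190),('jar',443,210),('tray floor',395,140)]: print('scene',n,m(S,u,v))
for n,u,v in [('charger',364,143),('bump',331,146),('fuse',297,141),('wr up',290,207),('wr low',289,240),('dock NE',253,213),('dockcorner r',348,257),('dock corner ru',350,231),('tray l',240,327),('tray r',381,350),('tray bl',220,386),('tray br',378,398),('tape',246,355),('shelf l',282,142),('shelf r',390,158),('shelf br',386,178),('shelf bl',271,161),('floor',310,360),('bench',450,300)]: print('side',n,m(D,u,v))
E
```

```text
scene charger [ 0.3833 -0.2844  0.1063]
scene bumper [ 0.4721 -0.2997  0.0786]
scene fuse [ 0.5728 -0.3061  0.0776]
scene tape [0.5854 0.3045 0.0537]
scene wr a [ 0.5705 -0.1068  0.0292]
scene wr b [0.5522 0.0143 0.0348]
scene dock runin [ 0.4431 -0.0124  0.0061]
scene jar [0.7792 0.1009 0.0847]
scene tray floor [0.4468 0.3163 0.0069]
side charger [ 0.3764 -0.2666  0.1037]
side bump [ 0.467  -0.2856  0.0782]
side fuse [ 0.5656 -0.3053  0.0789]
side wr up [ 0.5575 -0.0757  0.0331]
side wr low [0.5462 0.0247 0.0229]
side dock NE [ 0.6497 -0.0606  0.0216]
side dockcorner r [0.4092 0.0486 0.001 ]
side dock corner ru [ 0.4062 -0.0318  0.0026]
side tray l [0.6082 0.2493 0.0221]
side tray r [0.3471 0.2786 0.0297]
side tray bl [0.6157 0.36   0.0248]
side tray br [0.3549 0.3587 0.0288]
side tape [0.5766 0.3168 0.0538]
side shelf l [ 0.6219 -0.3598  0.0394]
side shelf r [ 0.2895 -0.3417  0.0016]
side shelf br [ 0.3079 -0.2446  0.0008]
side shelf bl [ 0.6382 -0.2619  0.0373]
side floor [0.4719 0.2939 0.0037]
side bench [ 0.1989  0.1473 -0.0002]
```

```bash
cat >> h.py <<'E'
def R(a):
    """tool down, tool x at a degrees from world x (so tool y at a-90)"""
    c,s=np.cos(np.radians(a)),np.sin(np.radians(a)); return np.array([[c,s,0],[s,-c,0],[0,0,-1.]])
E
python3 - <<'E'
from h import *
np.set_printoptions(precision=3,suppress=True)
print(robot.read_tcp_rot())
for p in ([.55,-.03,.27],[.47,.3,.06],[.38,-.28,.1],[.6,0,.05],[.46,0,.05]):
  for a in (0,90,-90,180): print(p,a,robot.ik(p,R(a)))
robot.goto([.53,-.04,.27],R(90))
im,d,W=cloud('wrist'); save('w1',im); np.savez('w1',im=im,W=W); print(robot.read_t(),robot.read_force())
E
```

```text
[[-0.958 -0.287 -0.001]
 [-0.287  0.958  0.001]
 [ 0.     0.001 -1.   ]]
[0.55, -0.03, 0.27] 0 [ 17.256   7.336 -11.208   0.    -71.457  72.744]
[0.55, -0.03, 0.27] 90 [ 17.256   7.336 -11.208   0.    -71.457 162.744]
[0.55, -0.03, 0.27] -90 [ 17.256   7.336 -11.208   0.    -71.457 -17.256]
[0.55, -0.03, 0.27] 180 [  17.256    7.336  -11.208    0.     -71.457 -107.256]
[0.47, 0.3, 0.06] 0 [ 52.67   19.124 -26.111   0.    -44.765  37.33 ]
[0.47, 0.3, 0.06] 90 [ 52.67   19.124 -26.111   0.    -44.765 127.33 ]
[0.47, 0.3, 0.06] -90 [ 52.67   19.124 -26.111   0.    -44.765 -52.67 ]
[0.47, 0.3, 0.06] 180 [  52.67    19.124  -26.111    0.     -44.765 -142.67 ]
[0.38, -0.28, 0.1] 0 [-12.409   8.747 -34.116   0.    -47.137 102.409]
[0.38, -0.28, 0.1] 90 [ -12.409    8.747  -34.116    0.     -47.137 -167.591]
[0.38, -0.28, 0.1] -90 [-12.409   8.747 -34.116   0.    -47.137  12.409]
[0.38, -0.28, 0.1] 180 [-12.409   8.747 -34.116   0.    -47.137 -77.591]
[0.6, 0, 0.05] 0 [ 18.643  23.175 -21.13    0.    -45.695  71.357]
[0.6, 0, 0.05] 90 [ 18.643  23.175 -21.13    0.    -45.695 161.357]
[0.6, 0, 0.05] -90 [ 18.643  23.175 -21.13    0.    -45.695 -18.643]
[0.6, 0, 0.05] 180 [  18.643   23.175  -21.13     0.     -45.695 -108.643]
[0.46, 0, 0.05] 0 [ 24.643  11.996 -38.795   0.    -39.209  65.357]
[0.46, 0, 0.05] 90 [ 24.643  11.996 -38.795   0.    -39.209 155.357]
[0.46, 0, 0.05] -90 [ 24.643  11.996 -38.795   0.    -39.209 -24.643]
[0.46, 0, 0.05] 180 [  24.643   11.996  -38.795   -0.     -39.209 -114.643]
2.7917 [-0.033  0.243  0.088]
```

View pics/w1.png

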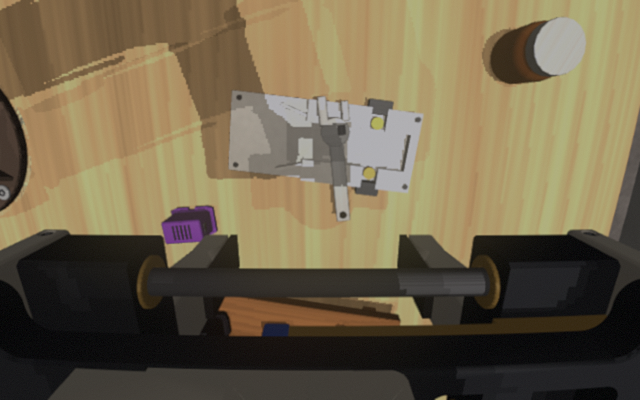

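The wrist view shows the wrench head at (328,112), its handle end at (342,216), and the dock rollers at (377,123) and (369,173). The run-in is on the left.

```bash
cat > m1.py <<'E'
from h import *
np.set_printoptions(precision=4,suppress=True)
z=np.load('w1.npz');im=z['im'].astype(int);W=z['W']
reg=np.zeros((400,640),bool);reg[85:225,222:430]=1
# wrench handle: points high over lips
m=reg&(W[...,2]>.0245)&(W[...,2]<.045)
n,l,st,c=cv2.connectedComponentsWithStats(m.astype(np.uint8));k=1+np.argmax(st[1:,4]);P=W[l==k]
r=cv2.minAreaRect((P[:,:2]*1000).astype(np.float32));print('wrench',r,'z',np.percentile(P[:,2],[5,25,50,75,95]))
box=cv2.boxPoints(r);print(box)
# handle only: lower y part
h=P[P[:,1]<np.percentile(P[:,1],50)]
p=np.polyfit(h[:,1],h[:,0],1);print('handle x=',p,'y range',P[:,1].min(),P[:,1].max(),'top',np.median(h[:,2]))
# dock
m=reg&(W[...,2]>.0035)&(W[...,2]<.024)
n,l,st,c=cv2.connectedComponentsWithStats(m.astype(np.uint8));k=1+np.argmax(st[1:,4]);Q=W[l==k]
print('base z',np.median(Q[:,2]),cv2.minAreaRect((Q[:,:2]*1000).astype(np.float32)))
hull=cv2.convexHull((Q[:,:2]*1000).astype(np.float32));print(cv2.approxPolyDP(hull,4,True)[:,0])
y=(im[...,0]>120)&(im[...,0]-im[...,2]>70)&reg&(W[...,2]>.004)
n,l,st,c=cv2.connectedComponentsWithStats(y.astype(np.uint8))
for k in range(1,n):
    if st[k,4]>30: print('roller',c[k],st[k,4],np.nanmedian(W[l==k],0))
E
python3 m1.py
```

```text
wrench ((555.7147216796875, -30.20703887939453), (37.09819030761719, 161.9285125732422), 6.48612117767334) z [0.0304 0.0316 0.033  0.0346 0.036 ]
[[ 528.1384   48.1436]
 [ 546.4303 -112.7484]
 [ 583.291  -108.5577]
 [ 564.9991   52.3343]]
handle x= [-0.1092  0.5514] y range -0.1113316694160991 0.04845203359203008 top 0.03166539654827277
base z 0.006246321829253332 ((484.3924255371094, -2.4824066162109375), (105.05345153808594, 143.84298706054688), 82.86176300048828)
[[549.3276 -62.7546]
 [544.0934 -14.4485]
 [528.2955  44.0873]
 [420.3709  57.3575]
 [409.4307 -45.3791]]
roller [376.8824 122.9412] 102 [0.6062 0.0161 0.015 ]
roller [368.8242 172.7912] 91 [ 0.5987 -0.0489  0.0153]
```

```bash
python3 - <<'E'
from h import *
np.set_printoptions(precision=4,suppress=True)
for n in('side','scene'):
    z=np.load(n+'.npz');W=z['W'];im=z['im'].astype(int)
    b=(W[...,0]>.3)&(W[...,0]<.68)&(W[...,1]>.2)&(W[...,1]<.42)
    m=b&(W[...,2]>.018)&(W[...,2]<.036); k,l,st,c=cv2.connectedComponentsWithStats(m.astype(np.uint8))
    Q=W[m]; print(n,'wall',cv2.minAreaRect((Q[:,:2]*1000).astype(np.float32)),len(Q))
    h=cv2.convexHull((Q[:,:2]*1000).astype(np.float32));print(cv2.approxPolyDP(h,5,True)[:,0])
    m=b&(W[...,2]>.04)&(W[...,2]<.06);Q=W[m];print('tape',cv2.minAreaRect((Q[:,:2]*1000).astype(np.float32)))
    g=(abs(im-im.mean(-1,keepdims=True)).max(-1)<25)&b; v,u=np.nonzero(g); print('px',u.min(),u.max(),v.min(),v.max())
E
```

```text
side wall ((485.41583251953125, 316.970703125), (120.47189331054688, 271.4112548828125), 82.9299545288086) 1609
[[625.6323 357.6408]
 [511.5719 374.0227]
 [356.6407 362.338 ]
 [345.151  275.4195]
 [610.0699 243.8235]]
tape ((577.6983642578125, 321.1107482910156), (39.278594970703125, 55.607261657714844), 87.24613189697266)
px 214 382 322 399
scene wall ((486.1590881347656, 317.273681640625), (129.09701538085938, 276.968017578125), 81.86614227294922) 622
[[630.3336 354.1873]
 [563.6666 371.4004]
 [388.1053 394.1999]
 [358.814  384.4609]
 [342.291  289.4496]
 [353.5991 271.0152]
 [606.4214 234.8808]
 [614.731  244.1829]]
tape ((582.0496826171875, 315.4709777832031), (58.610328674316406, 39.6251220703125), 0.04700273275375366)
px 366 446 115 175
```

```bash
python3 - <<'E'
from h import *
np.set_printoptions(precision=4,suppress=True)
p=np.array([.5544,-.0233])
robot.goto([*p,.09],R(96.2)); robot.servo_line([*p,.0212],speed=.1)
print(robot.read_force(),robot.read_position())
robot.move_gripper(0.0); print('grip',robot.read_grip_width(),robot.read_finger_force())
robot.servo_line([*p,.12],speed=.2); print(robot.read_grip_width(),robot.read_finger_force(),robot.read_force())
q=np.array([.4567,.3205])
robot.goto([*q,.13],R(-7)); print(robot.read_position())
im,d,W=cloud('side'); save('s2',im); im,d,W=cloud('wrist'); save('w2',im); print(robot.read_t(),robot.read_qpos())
E
```

```text
[-0.5582  0.061   0.7683] [ 0.555  -0.0232  0.0218]
grip 0.20222975542738703 29.999699592590332
0.20134615368795453 29.99938040971756 [ 0.134   0.1529 -1.4927]
[0.4568 0.3201 0.1297]
8.3333 [ 55.1277  14.4048 -21.7623  -0.0003 -53.8508  27.8601]
```

View pics/w2.png

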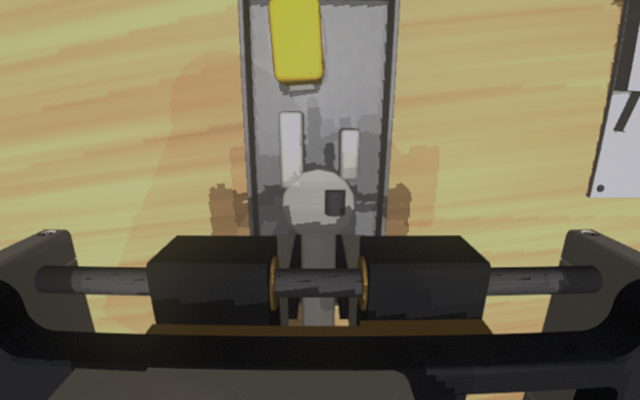

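```bash
python3 - <<'E'
from h import *
np.set_printoptions(precision=4,suppress=True)
q=np.array([.4567,.3205])
robot.servo_line([*q,.02],speed=.15);robot.servo_line([*q,.0058],speed=.04)
print(robot.read_force(),robot.read_position())
robot.move_gripper(.42); robot.servo_line([*q,.14],speed=.2); print(robot.read_t(),robot.read_force())
im,d,W=cloud('side'); save('s3',im[290:400,180:420].repeat(2,0).repeat(2,1))
robot.goto([.44,-.28,.27],R(173.4)); robot.move_gripper(1.0)
im,d,W=cloud('wrist'); save('w3',im); np.savez('w3',im=im,W=W); print(robot.read_t())
E
```

```text
[-0.3583  0.0707 -1.0586] [0.4567 0.3204 0.0056]
11.1417 [ 0.199   0.4622 -0.4622]
14.4333
```

View pics/s3.png

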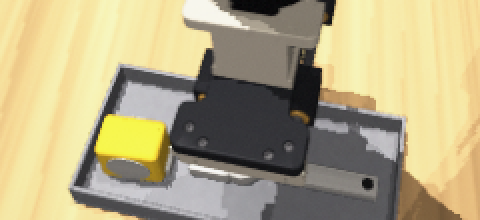

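View pics/w3.png

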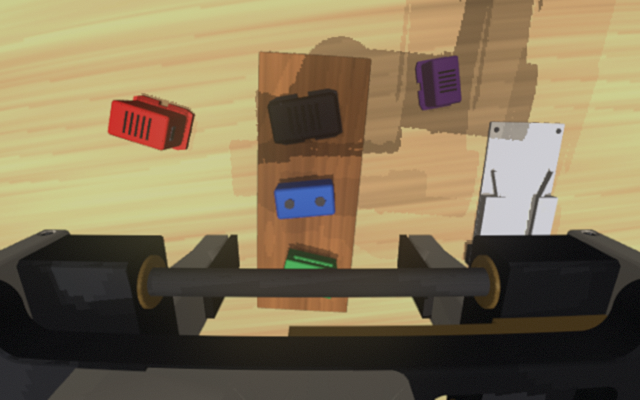

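The wrench lies flat in the tray. In the wrist view the charger is at (305,115) with its long side across the shelf, the bumper at (305,197) and the run-in at (525,165).

```bash
python3 - <<'E'
from h import *
np.set_printoptions(precision=4,suppress=True)
z=np.load('w3.npz');im=z['im'].astype(int);W=z['W']
reg=np.zeros((400,640),bool);reg[80:155,255:360]=1
dark=(im.max(-1)<75)
m=reg&(W[...,2]>.097)&(W[...,2]<.112);Q=W[m];print('top',len(Q),np.median(Q[:,2]),cv2.minAreaRect((Q[:,:2]*1000).astype(np.float32)))
m=reg&(W[...,2]>.05)&(W[...,2]<.112);Q=W[m];print('all',len(Q),cv2.minAreaRect((Q[:,:2]*1000).astype(np.float32)))
m=reg&(W[...,2]>.044)&(W[...,2]<.053);Q=W[m];print('foot',len(Q),Q.min(0),Q.max(0))
reg[:]=0;reg[170:225,265:345]=1
m=reg&(W[...,2]>.06)&(W[...,2]<.09);Q=W[m];print('bumper',cv2.minAreaRect((Q[:,:2]*1000).astype(np.float32)))
# dock run-in end corners
reg[:]=0;reg[115:235,470:575]=1
m=reg&(W[...,2]>.004)&(W[...,2]<.024);Q=W[m]
r=cv2.minAreaRect((Q[:,:2]*1000).astype(np.float32));print('dock',r,cv2.boxPoints(r))
for k in (100,1):
  for lo in np.arange(.42,.53,.02):
    s=Q[(Q[:,0]>lo)&(Q[:,0]<lo+.02)]; 
    if k>1: print(lo+.01, s[:,1].min(),s[:,1].max(),(s[:,1].min()+s[:,1].max())/2)
E
```

```text
top 2895 0.10293959145560827 ((374.29351806640625, -287.1261291503906), (42.46090316772461, 69.35975646972656), 2.840947151184082)
all 2897 ((374.2742004394531, -286.7369384765625), (42.46090316772461, 70.13912963867188), 2.840947151184082)
foot 408 [ 0.3447 -0.3275  0.0443] [ 0.4036 -0.2471  0.0498]
bumper ((469.7516174316406, -299.72308349609375), (68.81204223632812, 38.421390533447266), 88.54745483398438)
dock ((493.33154296875, -3.6488265991210938), (106.11055755615234, 160.94119262695312), 83.38335418701172) [[407.2836 -47.0784]
 [567.1528 -65.623 ]
 [579.3795  39.7808]
 [419.5103  58.3254]]
0.43 -0.04956788141763449 0.05759470191082566 0.004013410246595586
0.45 -0.051705644195483264 0.055707439692954275 0.0020008977487355056
0.47000000000000003 -0.053950586943046164 0.05296047651415531 -0.0004950552144454279
0.49000000000000005 -0.05628839905512137 0.04978781949593081 -0.0032502897795952806
0.51 -0.05996407618393376 0.047991678700735674 -0.005986198741599044
0.53 -0.06197659622779492 0.04497583481426454 -0.00850038070676519
```

```bash
cat >> h.py <<'E'
A=-6.65; H=np.array([.6025,-.0164]); ux=np.array([np.cos(np.radians(A)),np.sin(np.radians(A))]); uy=np.array([-ux[1],ux[0]])
def dock(x,y=0): return H+(x-.060)*ux+y*uy
def fd(): f=np.array(robot.read_force()); return np.array([f[:2]@ux,f[:2]@uy,f[2]])
E
python3 - <<'E'
from h import *
np.set_printoptions(precision=4,suppress=True)
p=np.array([.3743,-.2870])
robot.goto([*p,.14],R(-87.16)); robot.servo_line([*p,.063],speed=.1); print(robot.read_position(),robot.read_force())
robot.move_gripper(0.); print(robot.read_grip_width()*88,robot.read_finger_force())
robot.servo_line([*p,.16],speed=.15); print(robot.read_grip_width()*88,robot.read_force())
s=dock(-.082); robot.goto([*s,.12],R(A)); print(robot.read_position(),s)
robot.servo_line([*s,.036],speed=.12); f0=fd()
for z in np.arange(.034,.0265,-.001):
    robot.servo_line([*s,z],speed=.03); f=fd(); print(z,f-f0,robot.read_position()[2])
    if abs(f[2]-f0[2])>3: break
print(robot.read_t(), robot.read_grip_width()*88)
im,d,W=cloud('side'); save('s4',im[170:290,180:400].repeat(3,0).repeat(3,1))
E
```

```text
[ 0.3747 -0.2872  0.0634] [0.0639 0.4984 0.2457]
42.1904580881485 29.98860865831375
42.42754511596022 [ 0.2033  0.2015 -4.6983]
[ 0.4612 -0.0006  0.1197] [0.4615 0.    ]
0.034 [0.6011 0.7895 0.462 ] 0.034437550103904604
0.033 [ 0.7712  1.0933 -0.2622] 0.03307110338489117
0.032 [ 0.7918  0.573  -0.3335] 0.031914720589692316
0.031 [1.1001 0.8998 0.8475] 0.030921003071308358
0.03 [ 0.1822  1.527  -0.3901] 0.0299305044730342
0.028999999999999998 [1.1297 0.5642 0.4793] 0.029025481171929605
0.027999999999999997 [-4.1703  1.894  15.0725] 0.028983852625887152
22.2667 41.77684364615184
```

View pics/s4.png

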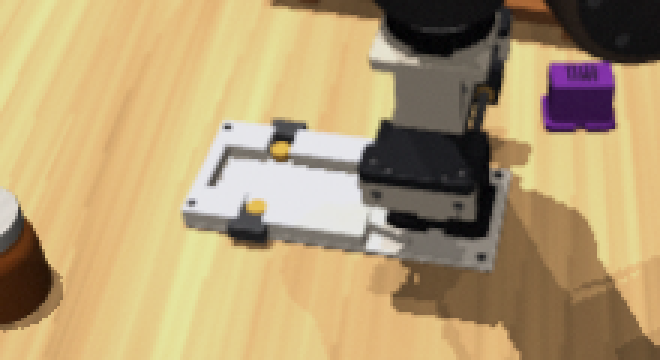

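The charger is on the run-in, touching the plate at TCP z = 0.029. Next I push it in with force monitoring.

```bash
python3 - <<'E'
from h import *
np.set_printoptions(precision=4,suppress=True)
z=.0293; y=0.; robot.servo_line([*dock(-.082),z],speed=.03); f0=fd(); print('f0',f0)
x=-.082
while x<.0595:
    dx=.008 if x<.0 else .005
    x=min(x+dx,.060)
    robot.servo_line([*dock(x,y),z],speed=.05); f=fd()
    p=np.array(robot.read_position()); e=p[:2]-H
    print(round(x*1e3,1),'f',f-f0,'act',e@ux*1e3+60,e@uy*1e3,'y',y*1e3)
    if abs(f[1]-f0[1])>5: y=float(np.clip(y+(f[1]-f0[1])*3e-5,-.004,.004))
    if f[0]-f0[0]<-45 or abs(f[1]-f0[1])>40: print('STOP');break
print(robot.read_t(),robot.read_grip_width()*88)
E
```

```text
f0 [ 0.047   0.4493 -3.5897]
-74.0 f [ 0.3925 -0.4103  1.3032] act -73.74138702889661 0.024684799439515535 y 0.0
-66.0 f [ 0.1873 -0.2851  0.4526] act -65.97102063967705 -0.012594002588871377 y 0.0
-58.0 f [-0.445   0.2271  0.1851] act -57.896466035455646 0.023906381155927296 y 0.0
-50.0 f [ 0.4427 -0.5375 -0.1164] act -49.838283120577614 0.035950803532242184 y 0.0
-42.0 f [ 0.1758 -0.5293  0.1965] act -41.74749000266051 0.060250454968978406 y 0.0
-34.0 f [-0.0027 -0.6139  0.1576] act -33.61767965299275 0.04787459614309908 y 0.0
-26.0 f [ 0.6636 -0.4212 -0.0894] act -25.574311204098706 0.07539380138979013 y 0.0
-18.0 f [-1.0033 -0.7169  0.7582] act -17.55807784742248 0.03508206193264332 y 0.0
-10.0 f [ 0.0151 -0.7778  0.1795] act -9.590860567614726 0.04741665812389765 y 0.0
-2.0 f [ 0.3257 -0.8506  0.8641] act -1.576908620769231 0.06848060663369174 y 0.0
6.0 f [-0.7891 -0.6929  1.362 ] act 6.437809979680658 0.0499369848051647 y 0.0
11.0 f [-0.6076 -0.4908  0.5255] act 11.39125838451568 0.06957569211841504 y 0.0
16.0 f [-0.2608 -1.3574  0.6755] act 16.37183661112902 0.052385062187862916 y 0.0
21.0 f [-0.5526 -0.1816  0.4093] act 21.175796380932546 0.016751455426205136 y 0.0
26.0 f [-6.6204 -0.5628  5.6713] act 24.450323641713453 -0.5746588583034362 y 0.0
31.0 f [-6.5317 -0.2794  5.8282] act 29.38598287883349 -0.490517903540705 y 0.0
36.0 f [-2.6202 -0.2874  1.5373] act 35.69386116817161 -0.11099709968964581 y 0.0
41.0 f [-1.841  -0.7313  1.0674] act 41.068464414785325 -0.01433256713239493 y 0.0
46.0 f [-2.2982 -0.2957 -0.0955] act 46.198512770452645 0.04530320187498535 y 0.0
51.0 f [-1.8298 -0.5006  0.5525] act 51.21496347521478 0.049960838378543745 y 0.0
56.0 f [ 3.8221 -0.5123 -1.0367] act 57.85002070676254 0.5066402879653578 y 0.0
60.0 f [-0.9423  0.1337  0.4305] act 59.77240493407802 -0.04678319475676849 y 0.0
28.7083 41.88031365897996
```

The force went positive at x = 56 mm, so the rollers pulled the foot in, and it is near zero at 60 mm. I release and check.

```bash
python3 - <<'E'
from h import *
np.set_printoptions(precision=4,suppress=True)
robot.move_gripper(.8); p=dock(.06); robot.servo_line([*p,.14],speed=.15)
robot.goto([*dock(-.02),.25],R(A))
im,d,W=cloud('wrist'); save('w5',im)
m=(W[...,2]>.06)&(W[...,2]<.08)&(np.abs(W[...,0]-.6)<.08)&(np.abs(W[...,1])<.08);Q=W[m]
r=cv2.minAreaRect((Q[:,:2]*1000).astype(np.float32));e=np.array(r[0])/1000-H
print('charger',r,'dock x,y mm',60+e@ux*1e3,e@uy*1e3,np.median(Q[:,2]))
reg=(np.abs(W[...,0]-.6)<.06)&(np.abs(W[...,1]+.016)<.06)
i=im.astype(int);y=(i[...,0]>110)&(i[...,0]-i[...,2]>60)&reg&(W[...,2]>.008)
n,l,st,c=cv2.connectedComponentsWithStats(y.astype(np.uint8))
for k in range(1,n):
    if st[k,4]>15:
        w=np.nanmedian(W[l==k],0);e=w[:2]-H; print('roller',c[k],st[k,4],60+e@ux*1e3,e@uy*1e3,w[2])
im,d,W=cloud('side'); save('s5',im[:,180:420].repeat(1,0)); print(robot.read_t())
a=cv2.imread('pics/w5.png');b=cv2.imread('pics/s5.png');cv2.imwrite('pics/c5.png',cv2.resize(np.hstack([a[:, 160:],b]),(792,440)))
E
```

```text
charger ((602.3827514648438, -16.773643493652344), (40.77223205566406, 69.22026824951172), 82.73686218261719) dock x,y mm 59.92680970954522 -0.3847075002234322 0.0689513941570396
roller [291.0075 104.1567] 134 59.92100633945704 32.188313909252685 0.015031991083222868
roller [345.1069 104.3817] 131 59.863271567706235 -32.77731837057366 0.015053130869869424
roller [462.55 269.5 ] 20 14.389882371010799 -38.570367631102634 0.3340721519751262
roller [171.9318 280.6364] 88 11.92291753402418 38.2437043426174 0.33578725509061247
roller [462.8125 299.3125] 32 7.174097761091083 -38.4506182642578 0.33676380766902697
31.0083
```

View pics/c5.png

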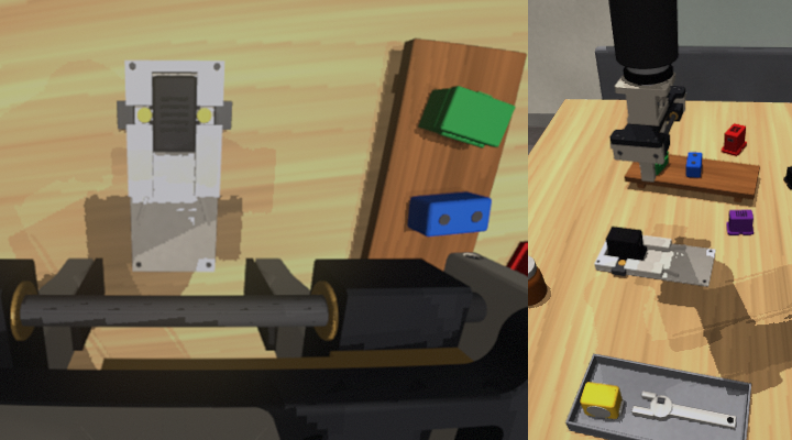

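The charger sits between the rollers, within 0.1 mm of home along the slide. The roller spacing matches the sprung-in value. The wrench is flat in the tray and the bystanders I can see look undisturbed.

```bash
python3 -c "
from rig import robot
print(robot.job_done())"
```

```text
the job is handed in; nothing more can be done
None
```

The job is handed in at about 31 s: the wrench lies flat in the tray beside the tape measure, and the charger is home in the slide with both rollers in its notches.

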